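# Third hand for a drawer pull: clamp the front, then hold the handle on it

## Robot

A 6-joint arm with a two-finger parallel gripper is mounted at the origin on a cart in front of the work surface, level with it; the furniture and walls round the work are solid. World frame = base frame: x ahead of the robot, y to its left, z up, the work surface at z = 0. Lengths are in m, angles in degrees, forces in N, time in s.
With the tool pointing down it reaches from about 0.4 to 0.825 m from the base axis. Payload 7 kg.
Tool frame: the origin (TCP) lies on the centre line of the jaws, within the pads' length; the fingertips stand 14 mm ahead of it and the grasp point (between the pads) lies 5 mm behind it; z points along the fingers, y is the line along which they close (so a half turn about z gives the same grasp; the last joint's range is limited). The gripper opens to 88 mm and grips with 3 to 60 N. Pads are 19 mm wide; open, the fingers measure 130 mm over their backs; the gripper's body (78 mm by 193 mm) begins 47 mm behind the grasp point.
Start: joints at [89.158, 20.546, 0.682, 0, -70.136, -16.507], TCP at [0.201, 0.644, 0.241] pointing down, gripper open.
Joint ranges: [-176.03, 176.03], [-82.01, 121.73], [-58.28, 71.71], [-173.87, 95.51], [-174.79, -0.11], [-173.66, 173.66]. Speed limits (degrees/s): [136.94, 136.94, 172.46, 180, 180, 180].

## Interface

Orientations are given as [roll, pitch, yaw] about the fixed x, y, z axes, in that order (R = Rz(yaw) Ry(pitch) Rx(roll)).
In Python, from plant import r gives the robot as it stands.
- The arm moves only by the tool send_rows, never from a script. Its argument "steps" is a list of rows, each an object with "dp": the shift along the tool's x, y, z in mm, a list of three; "roll": the turn about the tool's z in rad; "jaw": the opening in per cent of the stroke, from 0 (shut) to 100 (fully open). In form: [{"dp": [tx, ty, tz], "roll": roll, "jaw": jaw}, ...]. A call has 1 to 5 rows; each row is the pose to reach, as a shift and turn from the pose commanded when the call began, along the tool's axes at that moment; what a row does not reach only later rows make up. A row lasts 1/8 s, in which the tool goes at most 62.5 mm and 10.7 degrees, less where a joint would pass 70% of its speed; a pose out of reach is approached as far as the arm can. A call with a gripper value outside its range is refused whole. The fingers move at their own pace and stop on an object; "newtons" is the grip in N (left out, the last holds). Time passes only in rows, so rows that repeat a pose let the fingers close. It gives the time, the measured TCP pose, the force, the opening and the grip force at its end, in the units of the state.
- r.get_state(): the state, without advancing time (a new reading comes with each control period).
- r.capture(name): name is "scene" or "top" or "wrist"; returns a dict with "image" (420x560x3 uint8, blue, green, red), "K" (3x3 intrinsics, pixels), "rvec" (rotation vector, rad) and "tvec" (3), from world to camera coordinates, as OpenCV has them. Camera axes: x right, y down, z forward; pixel columns grow to the right and rows downward; lengths in m; the calibration is good to about 2 mm. A picture is of the moment at which its call begins. There is no depth.
- r.close_job(): hands the job in; it is judged then, once.
The state is a dict: "time_s": time; "joints": joint angles; "qd": joint speeds; "joint_torque": joint torques, N m; "tcp_pos": TCP position; "eef_rot": TCP orientation; "contact_force": force on the tool from outside, world axes, zero at the start; "moment": the same for the moment, N m; "gripper_width": finger opening in m; "gripper_force": force on a finger pad.
Only numpy, scipy, OpenCV 4.12 (cv2) and the standard library are available. Lean on these libraries where they do the work, as an engineer would, in place of code of your own. Each camera call takes 0.05 s, during which the arm holds its last target. There are 200 camera calls.

## Task

The new drawer front stands loose in the fitting jig: press the jig's red sprung lever down until it goes over centre and stays down by itself. Then pick up the steel pull handle, put its two spigots into the two holes in the face of the front and push it fully home, both feet flat on the wood. Finish while still gripping it there with a steady push of about 12 newtons (8 to 18) so that I can screw it on from behind; do not let go, and leave the screwdriver, tape roll and cup where they are.

Things in the scene. Friction and masses are not known exactly. Their poses are not given: they have to be found in the camera images.
- jig: Fixed fitting jig: plywood base 15 mm thick, fence upright on it. Origin: underside, on the clamped front's mid-plane; +x = the way the handle is pressed, y along the front, z up. Base x -42..42, y +-145 mm; a tongue y +-50 runs to x = -177, roughly to the robot, with the clamp (below z = 75, y +-22). Fence face x = +8, behind the front; its end stops reach z = 120.
- clamp_lever (a joint): Red lever, rad: 0 = up (arm 50 degrees above level, leaning to the jig's -x), grows as pressed down, stop at 0.85 (arm almost level). Sprung back up, up to about 10 N at the press point, until past its dead point at 0.74; beyond it the lever holds itself on its stop. It drives a rubber-tipped plunger that shifts the front some 2 mm on to the fence.
- lever_press (a point): On top of the red grip (20 mm wide, 56 long, 14 thick), moving with the lever: 78 mm along the arm from the hinge (arm ends at 92), 7 mm above the arm's centre line. Press here from above with shut fingers, following its arc about the hinge: some 33 mm outwards (jig -x) and 57 mm down, to about 60 mm above the worktop.
- front: Light wooden drawer front, loose, upright in the jig, within 12 mm of its middle along y: 260 mm wide (y), 130 high, 16 thick (x), 0.4 kg; its underside stands on the jig's base, 15 mm above the worktop. Origin: centre of the underside; axes as the jig's: the face to fit, with two black-rimmed holes, looks to -x.
- hole_left (a point): Centre of the mouth of the hole at +y, in the plane of the front's face, 90 mm above the front's underside (105 mm above the worktop, 40 mm below the top edge), 64 mm from its middle. 10 mm across, lined with a flush black bush, right through. Axes as the front's.
- hole_right (a point): The same for the hole at -y. The holes are 128 mm apart.
- handle: Steel D-shaped pull handle, loose, lying on its side: bar 168 mm long (y), 10 thick (x), 18 high (z); two legs at y +-64 point to +x, feet 18 mm across, 40 mm from the bar's middle, each with a round-ended spigot 6 mm thick, 8 long. 0.13 kg. Origin: underside of the bar's middle. It goes on as it lies, z up, its +x along the front's +x. Grip the bar's middle from above, across x.
- foot_left (a point): Centre of the flat end face of the leg at the handle's +y, 9 mm above the handle's underside; when home it coincides with hole_left. Axes as the handle's.
- foot_right (a point): The same for the leg at -y, belongs on hole_right.
- screwdriver: Bystander: screwdriver about 190 mm long lying on the worktop.
- tape: Bystander: roll of brown tape, 96 mm across, 48 mm high.
- cup: Bystander: small white cup, 60 mm across, 49 mm high.
- lever_hinge (a point): Centre of the lever's hinge pin, fixed in the jig: 85 mm to the -x side of the jig's origin, 52 mm above the worktop; the hinge axis is the jig's y. Axes as the jig's.
Not all that is in view belongs to the job. Several things have the shape of the handle; the one meant has the colours described above.

How it is judged:
By the outcome, as a careful person would: the job done as asked, in the order asked, and still so for the second after the job is handed in, while the arm keeps its last pose, push and grip.
It also fails if it takes over 67 s, if anything falls off the work surface, if the arm or the gripper's body presses on something with over 40 N, if the wrist force passes 120 N, or if a joint passes its speed limit or range.

## Working session

There is one attempt and no reset: what is moved stays moved. The work goes in short steps, Python scripts to look and compute and a tool call to move; the robot and the scene stay as the last step left them, time stands still between calls to the robot, and variables do not carry over. Pictures are saved under pics/ and viewed, at most 12 in all, crops included, and the job is handed in when it is done.

Besides the shell and the picture viewer there is one more tool, called after "Request:" in YAML: its name, and indented under it one key for each argument. send_rows: Moves the arm, as the interface text tells. Its arguments: {"type":"object","properties":{"steps":{"type":"array","items":{"type":"object","properties":{"dp":{"type":"array","items":{"type":"number"}},"roll":{"type":"number"},"jaw":{"type":"number"}}}},"newtons":{"type":"number"}},"required":["steps"]}

```bash
ls; mkdir -p pics; cat > h.py <<'E'
import numpy as np, cv2, pickle
from plant import r
from scipy.spatial.transform import Rotation as R
def cap(n,f):
    c=r.capture(n); cv2.imwrite(f'pics/{f}.png',c['image']); pickle.dump(c,open(f'pics/{f}.pkl','wb')); return c
def load(f): return pickle.load(open(f'pics/{f}.pkl','rb'))
def ray(c,u,v):
    Rm=cv2.Rodrigues(np.array(c['rvec'],float))[0]; t=np.array(c['tvec'],float).ravel()
    o=-Rm.T@t; d=Rm.T@np.linalg.inv(c['K'])@np.array([u,v,1.]); return o,d
def onz(c,u,v,z):
    o,d=ray(c,u,v); return o+d*(z-o[2])/d[2]
def proj(c,p): return cv2.projectPoints(np.array(p,float).reshape(-1,3),np.array(c['rvec'],float),np.array(c['tvec'],float),c['K'],None)[0].reshape(-1,2)
def crop(f,x0,y0,x1,y1,s,o):
    cv2.imwrite(f'pics/{o}.png',cv2.resize(load(f)['image'][y0:y1,x0:x1],None,fx=s,fy=s,interpolation=cv2.INTER_CUBIC))
E
python3 - <<'E'
from h import *
a=cap('scene','s0');b=cap('top','t0')
for c in (a,b): print(ray(c,280,210))
cv2.imwrite('pics/t0b.png',cv2.resize(b['image'],(800,600)))
print(r.get_state())
E
```

```text
pics
(array([-0.08230491, -1.06811102,  0.92872746]), array([ 0.39707301,  0.72527298, -0.56243696]))
(array([0.28795557, 0.02270947, 1.27345881]), array([ 0.19345354, -0.0342279 , -0.98055653]))
{'time_s': 0.1, 'joints': array([ 8.91593291e+01,  2.05877954e+01,  6.38469143e-01, -1.76874419e-02,
       -7.01354036e+01, -1.65071406e+01]), 'qd': array([-0.04731554, -0.1472381 ,  0.07016359,  0.12957547,  0.04442427,
       -0.03565075]), 'joint_torque': array([-7.58928672e-04, -5.84161127e+01,  2.93750274e+01,  7.01546609e+00,
        1.00862994e-02, -5.35588163e-05]), 'tcp_pos': array([0.20116305, 0.64388885, 0.23970706]), 'eef_rot': array([ 1.79914037e+02, -8.13408580e-03, -1.73538279e+01]), 'contact_force': array([1.08869728, 1.12985826, 0.27045721]), 'moment': array([-0.00766074, -0.01220863, -0.01033456]), 'gripper_force': 0.0, 'gripper_width': 0.08752322810146172}
```

View pics/t0b.png

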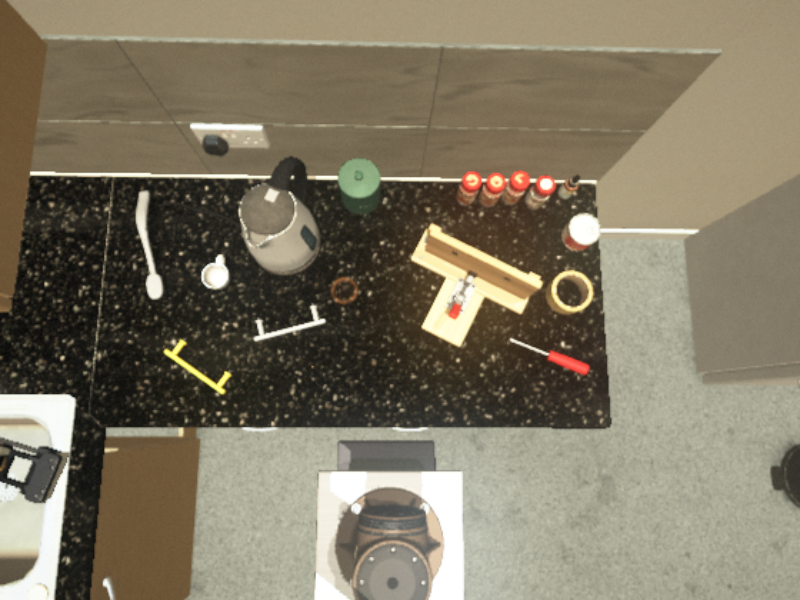

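View pics/s0.png

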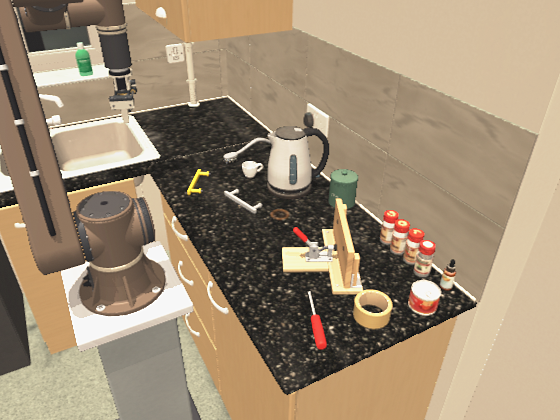

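The top view (800 px) shows two handle shapes: a grey/white one at (290,325) and a yellow one at (197,368). Grey fits "steel". The jig is at (465,285), with its red lever tip at (456,310). I'll confirm with enlarged crops.

```bash
python3 - <<'E'
from h import *
im=load('t0')['image']
a=cv2.resize(im[205:245,170:240],(770,440),interpolation=cv2.INTER_CUBIC)
cv2.imwrite('pics/ch.png',a)
crop('t0',280,150,390,250,6,'cj')
E
```

```text
(no output)
```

View pics/ch.png

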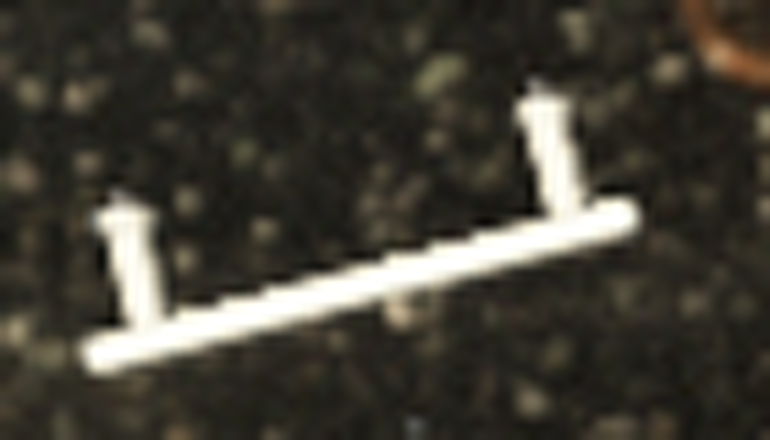

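View pics/cj.png

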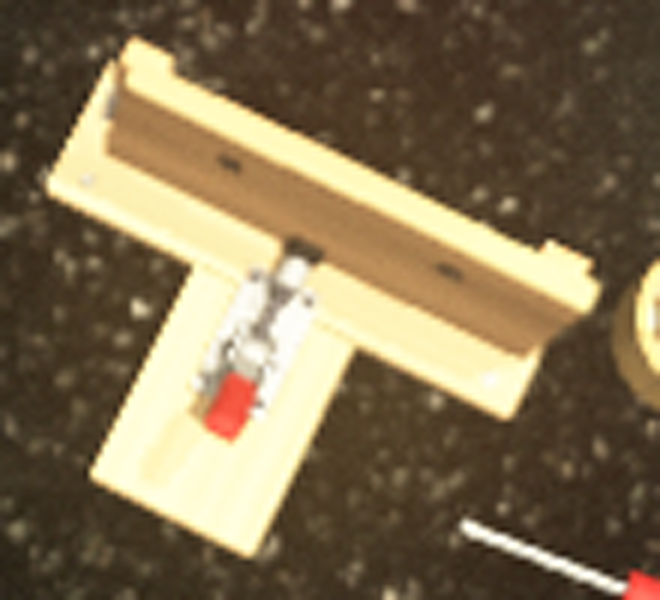

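Steel handle confirmed: bar ends at (95,355) and (630,215) of the crop, feet at (125,215) and (540,105). In the jig crop, the tongue corners are (93,475) and (250,553), base corners (50,188) and (510,415), holes (230,162) and (450,270), red grip (232,407).

```bash
python3 - <<'E'
from h import *
c=load('t0')
J=lambda u,v,z:onz(c,280+u/6-.4,150+v/6-.4,z).round(4)
H=lambda u,v,z:onz(c,170+u/11-.45,205+v/11-.45,z).round(4)
b=[J(50,188,.015),J(510,415,.015)];t=[J(93,475,.015),J(250,553,.015)]
print('base front corners',b,np.linalg.norm(b[0]-b[1]),'tongue',t,np.linalg.norm(t[0]-t[1]))
h=[J(230,162,.105),J(450,270,.105)];print('holes',h,np.linalg.norm(h[0]-h[1]))
def yaw(l,r): d=l-r; return np.degrees(np.arctan2(-d[0],d[1]))
for p in (b,t,h): print('yaw',yaw(*p))
m=(b[0]+b[1])/2; y=np.radians(np.mean([yaw(*b)])); ex=np.array([np.cos(y),np.sin(y),0]);ey=np.array([-ex[1],ex[0],0])
print('jig o from base',m+.042*ex,'tongue',(t[0]+t[1])/2+.177*ex,'holes',(h[0]+h[1])/2+.008*ex)
g=J(232,407,.115); print('grip',g)
e=[H(95,355,.018),H(630,215,.018)];f=[H(125,215,.015),H(540,105,.015)]
print('bar',e,np.linalg.norm(e[0]-e[1]),yaw(*e),(e[0]+e[1])/2,'feet',f,np.linalg.norm(f[0]-f[1]),yaw(*f),(f[0]+f[1])/2)
E
```

```text
base front corners [array([ 0.6365, -0.0479,  0.015 ]), array([ 0.5088, -0.3034,  0.015 ])] 0.28563532694679067 tongue [array([ 0.4735, -0.0711,  0.015 ]), array([ 0.431, -0.157,  0.015])] 0.09583871868926461
holes [array([ 0.6266, -0.1374,  0.105 ]), array([ 0.5695, -0.2516,  0.105 ])] 0.127679481515238
yaw -26.556080489893866
yaw -26.32442635955049
yaw -26.565051177078008
jig o from base [ 0.61021888 -0.19442709  0.015     ] tongue [ 0.610576   -0.19318202  0.015     ] holes [ 0.60520598 -0.19807659  0.105     ]
grip [ 0.4943 -0.1349  0.115 ]
bar [array([0.4441, 0.3097, 0.018 ]), array([0.4871, 0.1534, 0.018 ])] 0.16210703254331685 15.382215121765116 [0.4656  0.23155 0.018  ] feet [array([0.4865, 0.3036, 0.015 ]), array([0.5208, 0.1815, 0.015 ])] 0.12682625911064316 15.690970305828252 [0.50365 0.24255 0.015  ]
```

```bash
cat >> h.py <<'E'
JO=np.array([.6105,-.194,0]); JY=-26.5
def jig(x,y,z): return JO+R.from_euler('z',JY,degrees=True).apply([x,y,0])+[0,0,z]
def tojig(p): return R.from_euler('z',-JY,degrees=True).apply(np.array(p)-JO)
def go(p,yaw):
    s=r.get_state(); Rm=R.from_euler('xyz',s['eef_rot'],degrees=True)
    d=Rm.inv().apply(np.array(p)-s['tcp_pos'])*1000
    w=(R.from_euler('xyz',[180,0,yaw],degrees=True)); 
    print('t',s['time_s'],'tcp',s['tcp_pos'].round(4),s['eef_rot'].round(2),'jig',tojig(s['tcp_pos']).round(4),'F',s['contact_force'].round(1),'w',round(s['gripper_width'],4))
    print('dp',d.round(1),'roll',(Rm.inv()*w).as_rotvec().round(4))
E
python3 -c "
from h import *
print(jig(-.124,0,.24));go(jig(-.124,0,.24),JY)"
```

```text
[ 0.49952814 -0.13867147  0.24      ]
t 0.1 tcp [0.2012 0.6439 0.2397] [ 1.7991e+02 -1.0000e-02 -1.7350e+01] jig [-0.7402  0.5672  0.2397] F [1.1 1.1 0.3] w 0.0875
dp [518.2 657.9   0.8] roll [ 0.0015 -0.0003  0.1596]
```

Request:
send_rows:
  steps:
    - {"dp":[37,47,0],"roll":0.05,"jaw":0}
    - {"dp":[74,94,0],"roll":0.1,"jaw":0}
    - {"dp":[111,141,0],"roll":0.16,"jaw":0}
    - {"dp":[148,188,0],"roll":0.16,"jaw":0}
    - {"dp":[185,235,0],"roll":0.16,"jaw":0}

```text
time_s: 0.72
tcp_pos: [0.3081, 0.3627, 0.2404]
eef_rot: [180.0, -0.0, -26.5]
contact_force: [1.2, 0.9, 0.8]
gripper_width: 0.043
gripper_force: 0.0
```

Request:
send_rows:
  steps:
    - {"dp":[44,41,0],"roll":0,"jaw":0}
    - {"dp":[88,82,0],"roll":0,"jaw":0}
    - {"dp":[132,123,0],"roll":0,"jaw":0}
    - {"dp":[176,164,0],"roll":0,"jaw":0}
    - {"dp":[220,204,0],"roll":0,"jaw":0}

```text
time_s: 1.35
tcp_pos: [0.4137, 0.0822, 0.2408]
eef_rot: [-180.0, -0.0, -26.5]
contact_force: [1.4, 0.2, 0.3]
gripper_width: 0.0004
gripper_force: 0.0
```

Request:
send_rows:
  steps:
    - {"dp":[44,40,0],"roll":0,"jaw":0}
    - {"dp":[88,80,0],"roll":0,"jaw":0}
    - {"dp":[132,120,0],"roll":0,"jaw":0}
    - {"dp":[170,155,0],"roll":0,"jaw":0}
    - {"dp":[170,155,0],"roll":0,"jaw":0}

```text
time_s: 1.98
tcp_pos: [0.4967, -0.1335, 0.2395]
eef_rot: [179.9, 0.1, -26.8]
contact_force: [-0.2, 0.9, -0.9]
gripper_width: 0.0007
gripper_force: 0.0
```

```bash
python3 -c "
from h import *
go(jig(-.124,0,.16),JY)
c=cap('wrist','w1'); cv2.imwrite('pics/w1b.png',c['image']); print(ray(c,280,210), proj(c,[jig(-.13,0,.116),jig(-.008,.064,.105),jig(-.008,-.064,.105),jig(-.177,.05,.015),jig(-.177,-.05,.015)]))"
```

```text
t 1.975 tcp [ 0.4967 -0.1335  0.2395] [ 1.7993e+02  9.0000e-02 -2.6790e+01] jig [-0.1289  0.0034  0.2395] F [-0.2  0.9 -0.9] w 0.0007
dp [ 5.   3.2 79.5] roll [ 0.0013  0.0016 -0.005 ]
(array([ 0.5579145 , -0.16430426,  0.38316093]), array([-0.23640555,  0.10976405, -0.96548311])) [[281.28853177 207.2588791 ]
 [199.30339366  54.24474402]
 [361.97888148  53.15340546]
 [238.26208448 224.35293745]
 [322.45454375 223.82988924]]
```

View pics/w1b.png

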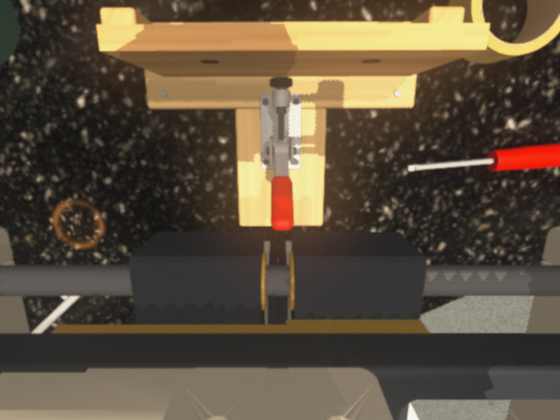

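The grip centre is at (282,200), as predicted. The front sits about 8 mm to -y (holes at (210,62) and (372,62)), which I'll re-measure later. Now the lever.

Request:
send_rows:
  steps:
    - {"dp":[7,4,50],"roll":-0.004,"jaw":0}
    - {"dp":[7,4,95],"roll":-0.004,"jaw":0}
    - {"dp":[7,4,103],"roll":-0.004,"jaw":0}
    - {"dp":[7,4,103],"roll":-0.004,"jaw":0}

```text
time_s: 2.52
tcp_pos: [0.5014, -0.1366, 0.1384]
eef_rot: [180.0, -0.0, -26.2]
contact_force: [0.0, -0.5, -0.6]
gripper_width: 0.0006
gripper_force: 0.0
```

```bash
python3 -c "
from h import *
go(jig(-.1215,-.001,.130),JY)"
```

```text
t 2.525 tcp [ 0.5014 -0.1366  0.1384] [ 1.7998e+02 -2.0000e-02 -2.6200e+01] jig [-0.1233  0.0027  0.1384] F [ 0.  -0.5 -0.6] w 0.0006
dp [1.7 3.7 8.4] roll [ 0.0003 -0.0003  0.0052]
```

Request:
send_rows:
  steps:
    - {"dp":[1,3,8],"roll":0,"jaw":0}
    - {"dp":[-4,3,13],"roll":0,"jaw":0}
    - {"dp":[-9,3,17],"roll":0,"jaw":0}
    - {"dp":[-13,3,22],"roll":0,"jaw":0}
    - {"dp":[-17,3,27],"roll":0,"jaw":0}

```text
time_s: 3.15
tcp_pos: [0.4854, -0.1323, 0.1118]
eef_rot: [-179.9, -0.2, -26.3]
contact_force: [-0.6, 1.2, 10.7]
gripper_width: 0.0005
gripper_force: 4.3
```

Request:
send_rows:
  steps:
    - {"dp":[-4,0,6],"roll":0,"jaw":0}
    - {"dp":[-7,0,12],"roll":0,"jaw":0}
    - {"dp":[-10,0,18],"roll":0,"jaw":0}
    - {"dp":[-13,0,25],"roll":0,"jaw":0}
    - {"dp":[-16,0,31],"roll":0,"jaw":0}

```text
time_s: 3.78
tcp_pos: [0.4692, -0.1253, 0.0791]
eef_rot: [180.0, 0.0, -26.3]
contact_force: [-0.7, -0.7, -0.4]
gripper_width: 0.0003
gripper_force: 0.0
```

Request:
send_rows:
  steps:
    - {"dp":[-1,0,3],"roll":0,"jaw":0}
    - {"dp":[-1,0,5],"roll":0,"jaw":0}
    - {"dp":[-1,0,6],"roll":0,"jaw":0}

```text
time_s: 4.15
tcp_pos: [0.4684, -0.125, 0.0743]
eef_rot: [179.9, 0.1, -26.3]
contact_force: [-9.5, 4.9, 21.4]
gripper_width: 0.0003
gripper_force: 10.8
```

Request:
send_rows:
  steps:
    - {"dp":[0,0,-50],"roll":0,"jaw":0}
    - {"dp":[0,0,-110],"roll":0,"jaw":0}
    - {"dp":[0,0,-165],"roll":0,"jaw":0}
    - {"dp":[0,0,-165],"roll":0,"jaw":0}

```text
time_s: 4.65
tcp_pos: [0.4716, -0.125, 0.2433]
eef_rot: [-179.8, -0.4, -26.3]
contact_force: [-0.6, 0.0, -0.5]
gripper_width: 0.0002
gripper_force: 0.0
```

```bash
python3 -c "
from h import *
go([.4656+.002,.2316,.24],-74.5)
c=cap('wrist','w2'); crop('w2',130,0,430,225,2.6,'w2b'); d=cap('top','t2');crop('t2',280,150,390,250,6,'t2b'); print(proj(c,[jig(-.008,.064,.105),jig(-.008,-.064,.105),jig(-.177,.05,.015),jig(-.177,-.05,.015)]))"
```

```text
t 4.65 tcp [ 0.4716 -0.125   0.2433] [-179.77   -0.45  -26.26] jig [-0.1551 -0.0003  0.2433] F [-0.6  0.  -0.5] w 0.0002
dp [-161.4 -318.     3.3] roll [-0.007  -0.0057  0.8419]
[[196.73062054  20.30950416]
 [360.27659407  20.59574006]
 [235.62328901 203.56314993]
 [320.40629244 203.8883646 ]]
```

View pics/w2b.png

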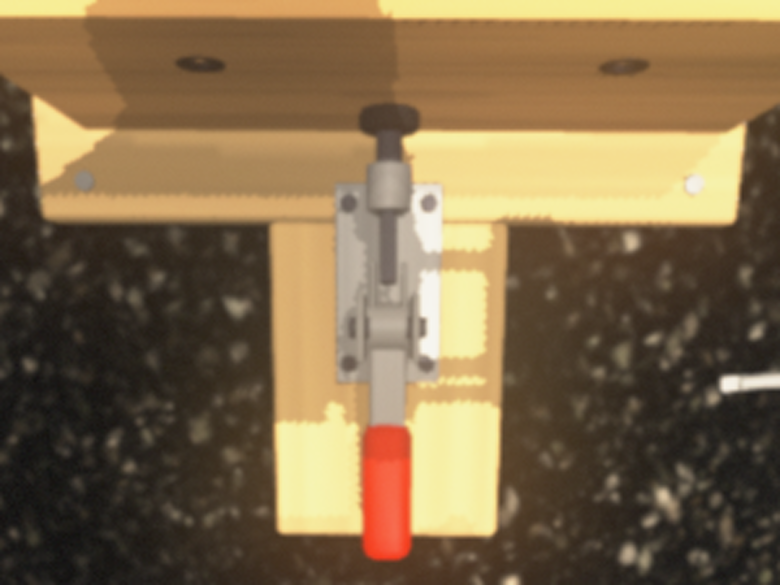

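The lever lies flat and stays down by itself (red grip at (386,490)). Tongue corners are (275,533) and (498,533), holes (200,64) and (624,66). Working out the hole positions.

```bash
python3 -c "
from h import *
c=load('w2')
W=lambda u,v,z: onz(c,130+u/2.6-.3,v/2.6-.3,z)
for a in [(275,533,.015),(498,533,.015),(40,218,.015),(738,222,.015),(200,64,.105),(624,66,.105)]:
  p=W(*a); print(p.round(4),tojig(p).round(4))
"
```

```text
[ 0.4733 -0.0695  0.015 ] [-0.1784  0.0502  0.015 ]
[ 0.4285 -0.1602  0.015 ] [-0.178 -0.051  0.015]
[ 0.6353 -0.0454  0.015 ] [-0.0441  0.144   0.015 ]
[ 0.5053 -0.3043  0.015 ] [-0.045  -0.1456  0.015 ]
[ 0.626  -0.1387  0.105 ] [-0.0108  0.0564  0.105 ]
[ 0.5686 -0.2531  0.105 ] [-0.0112 -0.0716  0.105 ]
```

Request:
send_rows:
  steps:
    - {"dp":[-26,-51,0],"roll":0.15,"jaw":50}
    - {"dp":[-52,-102,0],"roll":0.3,"jaw":50}
    - {"dp":[-78,-153,0],"roll":0.45,"jaw":50}
    - {"dp":[-104,-204,0],"roll":0.6,"jaw":50}
    - {"dp":[-130,-256,0],"roll":0.75,"jaw":50}

```text
time_s: 5.38
tcp_pos: [0.465, 0.1636, 0.2371]
eef_rot: [179.9, -0.0, -69.5]
contact_force: [0.9, -0.4, 0.3]
gripper_width: 0.042
gripper_force: 0.0
```

```bash
python3 -c "
from h import *
go([.4656,.2316,.16],-74.5)"
```

```text
t 5.375 tcp [0.465  0.1636 0.2371] [ 1.7986e+02 -4.0000e-02 -6.9540e+01] jig [-0.2898  0.2551  0.2371] F [ 0.9 -0.4  0.3] w 0.042
dp [-63.6 -24.5  77. ] roll [ 0.0024 -0.0009  0.0865]
```

Request:
send_rows:
  steps:
    - {"dp":[-32,-12,40],"roll":0.086,"jaw":50}
    - {"dp":[-63,-24,77],"roll":0.086,"jaw":50}
    - {"dp":[-63,-24,77],"roll":0.086,"jaw":50}
    - {"dp":[-63,-24,77],"roll":0.086,"jaw":50}

```text
time_s: 5.88
tcp_pos: [0.4658, 0.2291, 0.1607]
eef_rot: [179.9, -0.1, -74.2]
contact_force: [0.8, 0.4, 0.3]
gripper_width: 0.0438
gripper_force: 0.0
```

```bash
python3 -c "
from h import *
go([.4656,.2316,.06],-74.5)
c=cap('wrist','w3')
s=r.get_state();print(s['joints'])
e=np.array([np.cos(np.radians(15.5)),np.sin(np.radians(15.5)),0]);n=np.array([-e[1],e[0],0]);b=np.array([.4656,.2316,.018])
print(proj(c,[b,b+.084*n,b-.084*n,b+.04*e+.064*n,b+.04*e-.064*n]))"
```

```text
t 5.875 tcp [0.4658 0.2291 0.1607] [ 1.7988e+02 -8.0000e-02 -7.4160e+01] jig [-0.3183  0.3141  0.1607] F [0.8 0.4 0.3] w 0.0438
dp [ -2.6  -0.7 100.7] roll [ 0.002  -0.0015  0.006 ]
[ 4.78556406e+01  9.88127218e+00 -2.51362354e+01  1.48573729e-02
 -5.50303637e+01 -3.20522225e+01]
[[276.75614206 203.66433456]
 [276.38746633 287.41095399]
 [277.18212812 106.89937726]
 [234.72147077 268.34758548]
 [230.46942292 131.05335402]]
```

View pics/w3.png

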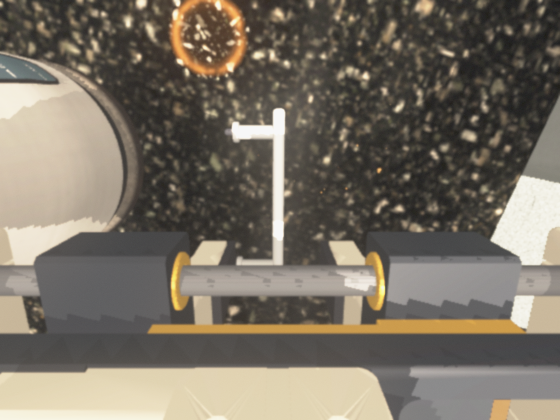

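Bar at column 278, top end (279,109), foot (233,131): within about 2 mm of the estimate. Correct and descend.

```bash
python3 -c "
from h import *
go([.4636,.2331,.018],-74.5)"
```

```text
t 5.925 tcp [0.4661 0.2291 0.1614] [ 1.7997e+02 -4.0000e-02 -7.4190e+01] jig [-0.318   0.3142  0.1614] F [-0.2  0.2 -0.4] w 0.0435
dp [ -4.6   1.3 143.4] roll [ 0.0006 -0.0006  0.0054]
```

Request:
send_rows:
  steps:
    - {"dp":[-4.5,1.3,50],"roll":0.005,"jaw":50}
    - {"dp":[-4.5,1.3,100],"roll":0.005,"jaw":50}
    - {"dp":[-4.5,1.3,130],"roll":0.005,"jaw":50}
    - {"dp":[-4.5,1.3,142],"roll":0.005,"jaw":50}
    - {"dp":[-4.5,1.3,142],"roll":0.005,"jaw":50}

```text
time_s: 6.55
tcp_pos: [0.464, 0.2333, 0.02]
eef_rot: [-180.0, -0.0, -74.5]
contact_force: [0.2, -0.1, 0.6]
gripper_width: 0.0441
gripper_force: 0.0
```

```bash
python3 -c "
from h import *
go([.4636,.2331,.017],-74.5)"
```

```text
t 6.55 tcp [0.464  0.2333 0.02  ] [-1.7999e+02 -1.0000e-02 -7.4500e+01] jig [-0.3218  0.3171  0.02  ] F [ 0.2 -0.1  0.6] w 0.0441
dp [0.1 0.5 3. ] roll [-0.0001 -0.0001 -0.    ]
```

Request:
send_rows:
  newtons: 35
  steps:
    - {"dp":[0,0.5,2.5],"roll":0,"jaw":50}
    - {"dp":[0,0.5,2.5],"roll":0,"jaw":0}
    - {"dp":[0,0.5,2.5],"roll":0,"jaw":0}
    - {"dp":[0,0.5,2.5],"roll":0,"jaw":0}
    - {"dp":[0,0.5,2.5],"roll":0,"jaw":0}

```text
time_s: 7.18
tcp_pos: [0.4632, 0.2335, 0.0172]
eef_rot: [-180.0, 0.0, -74.5]
contact_force: [-2.5, -0.5, 2.9]
gripper_width: 0.0094
gripper_force: 35.4
```

Request:
send_rows:
  steps:
    - {"dp":[0,0.5,2.5],"roll":0,"jaw":0}
    - {"dp":[0,0.5,-20],"roll":0,"jaw":0}
    - {"dp":[0,0.5,-60],"roll":0,"jaw":0}
    - {"dp":[0,0.5,-110],"roll":0,"jaw":0}
    - {"dp":[0,0.5,-160],"roll":0,"jaw":0}

```text
time_s: 7.8
tcp_pos: [0.4623, 0.233, 0.1784]
eef_rot: [180.0, -0.0, -74.5]
contact_force: [0.7, 0.9, -1.8]
gripper_width: 0.0099
gripper_force: 35.0
```

```bash
python3 -c "
from h import *
go(jig(-.10,-.0076,.18),JY-90)"
```

```text
t 7.8 tcp [0.4623 0.233  0.1784] [ 1.7996e+02 -2.0000e-02 -7.4470e+01] jig [-0.3232  0.316   0.1784] F [ 0.7  0.9 -1.8] w 0.0099
dp [389.8  50.8  -1.5] roll [ 6.000e-04 -6.000e-04  7.335e-01]
```

Request:
send_rows:
  steps:
    - {"dp":[30,4,0],"roll":0.06,"jaw":0}
    - {"dp":[70,9,0],"roll":0.14,"jaw":0}
    - {"dp":[115,15,0],"roll":0.22,"jaw":0}
    - {"dp":[160,21,0],"roll":0.3,"jaw":0}
    - {"dp":[205,27,0],"roll":0.38,"jaw":0}

```text
time_s: 8.43
tcp_pos: [0.4913, 0.0272, 0.177]
eef_rot: [180.0, 0.0, -96.4]
contact_force: [0.1, -0.2, -0.6]
gripper_width: 0.0095
gripper_force: 35.0
```

```bash
python3 -c "
from h import *
go(jig(-.10,-.0076,.18),JY-90)"
```

```text
t 8.425 tcp [0.4913 0.0272 0.177 ] [179.99   0.   -96.38] jig [-0.2054  0.1447  0.177 ] F [ 0.1 -0.2 -0.6] w 0.0095
dp [179.3 -46.6  -3.1] roll [ 3.000e-04 -0.000e+00  3.512e-01]
```

Request:
send_rows:
  steps:
    - {"dp":[45,-12,0],"roll":0.09,"jaw":0}
    - {"dp":[90,-23,0],"roll":0.18,"jaw":0}
    - {"dp":[130,-34,-2],"roll":0.26,"jaw":0}
    - {"dp":[165,-43,-3],"roll":0.33,"jaw":0}
    - {"dp":[179,-47,-3],"roll":0.351,"jaw":0}

```text
time_s: 9.05
tcp_pos: [0.5185, -0.156, 0.1797]
eef_rot: [180.0, -0.0, -116.5]
contact_force: [-1.0, 0.6, -0.7]
gripper_width: 0.0099
gripper_force: 35.0
```

Request:
send_rows:
  steps:
    - {"dp":[0,0,30],"roll":0,"jaw":0}
    - {"dp":[0,0,55],"roll":0,"jaw":0}
    - {"dp":[0,0,65],"roll":0,"jaw":0}
    - {"dp":[0,0,65],"roll":0,"jaw":0}

```text
time_s: 9.55
tcp_pos: [0.5186, -0.1541, 0.1148]
eef_rot: [179.9, -0.0, -116.3]
contact_force: [0.7, 0.3, -0.8]
gripper_width: 0.0095
gripper_force: 35.0
```

```bash
python3 -c "
from h import *
go(jig(-.07,-.0076,.1132),JY-90)
c=cap('wrist','w4'); cv2.imwrite('pics/w4b.png',cv2.resize(c['image'],(800,600)))
d=cap('scene','s4'); crop('s4',260,180,400,300,5,'s4b')
a=cap('top','t4'); crop('t4',280,150,390,250,6,'t4b')
f=tojig(r.get_state()['tcp_pos'])+[.04,0,-.0082]
P=[jig(-.010,y-.0076,.105) for y in(.064,-.064)]+[jig(f[0],f[1]+y,f[2]) for y in (.064,-.064)]
for q in (c,d,a): print(proj(q,P).round(1).tolist())"
```

```text
t 9.55 tcp [ 0.5186 -0.1541  0.1148] [ 1.7994e+02 -4.0000e-02 -1.1631e+02] jig [-0.1    -0.0053  0.1148] F [ 0.7  0.3 -0.8] w 0.0095
dp [  2.4 -30.    1.5] roll [ 0.001  -0.0007  0.0033]
[[116.3, 363.2], [81.6, 127.1], [203.3, 370.9], [187.5, 133.2]]
[[338.1, 221.1], [344.2, 247.8], [321.9, 220.0], [326.7, 246.6]]
[[318.4, 176.6], [355.2, 194.6], [311.1, 189.5], [348.2, 207.7]]
```

View pics/w4b.png

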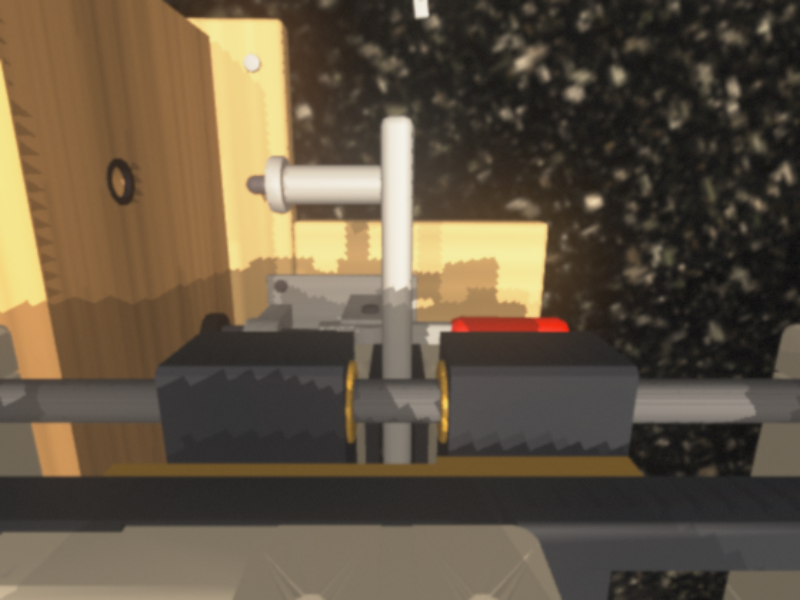

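Hole_right is at (120,181), foot end at (268,185): y is already within 1 mm. Checking height in the scene crop.

View pics/s4b.png

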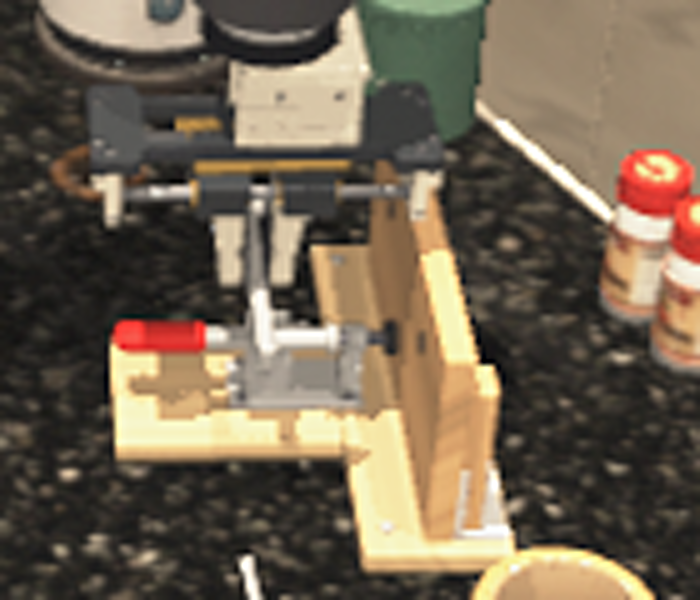

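Request:
send_rows:
  steps:
    - {"dp":[0.5,-10,1],"roll":0,"jaw":0}
    - {"dp":[0.5,-20,1],"roll":0,"jaw":0}
    - {"dp":[0.5,-28,1],"roll":0,"jaw":0}
    - {"dp":[0.5,-33,1],"roll":0,"jaw":0}
    - {"dp":[0.5,-33,1],"roll":0,"jaw":0}

```text
time_s: 10.32
tcp_pos: [0.5483, -0.1698, 0.1138]
eef_rot: [180.0, -0.0, -116.4]
contact_force: [-0.0, 0.6, -0.9]
gripper_width: 0.0092
gripper_force: 35.0
```

```bash
python3 -c "
from h import *
for i in range(3):
  c=cap('wrist','w5'); go(jig(-.05,-.0076,.1132),JY-90)
im=c['image'][80:190,40:240]; cv2.imwrite('pics/w5b.png',cv2.resize(im,None,fx=4,fy=4,interpolation=cv2.INTER_CUBIC))
f=tojig(r.get_state()['tcp_pos'])+[.04,0,-.0082]
P=[jig(-.010,-.0076-.064,z) for z in (.105,.107,.103)]+[jig(f[0],f[1]-.064,f[2]),jig(f[0]+.008,f[1]-.064,f[2])]
print(((proj(c,P)-[40,80])*4).round(0).tolist())"
```

```text
t 10.375 tcp [ 0.548  -0.1697  0.1138] [ 1.7997e+02 -1.0000e-02 -1.1638e+02] jig [-0.0668 -0.0061  0.1138] F [-0.1  0.2 -1.1] w 0.0092
dp [  1.5 -16.8   0.6] roll [ 0.0004 -0.0002  0.0022]
t 10.425 tcp [ 0.5479 -0.1696  0.1139] [ 1.7997e+02 -1.0000e-02 -1.1637e+02] jig [-0.0669 -0.0061  0.1139] F [-0.  -0.1 -0.9] w 0.0097
dp [  1.5 -16.9   0.7] roll [ 0.0004 -0.0002  0.0023]
t 10.475 tcp [ 0.5479 -0.1695  0.114 ] [ 179.99   -0.   -116.36] jig [-0.067 -0.006  0.114] F [-0.3  0.2 -1.1] w 0.0096
dp [  1.6 -16.9   0.8] roll [ 0.0003 -0.      0.0025]
[[453.0, 196.0], [446.0, 197.0], [459.0, 196.0], [600.0, 211.0], [530.0, 211.0]]
```

View pics/w5b.png

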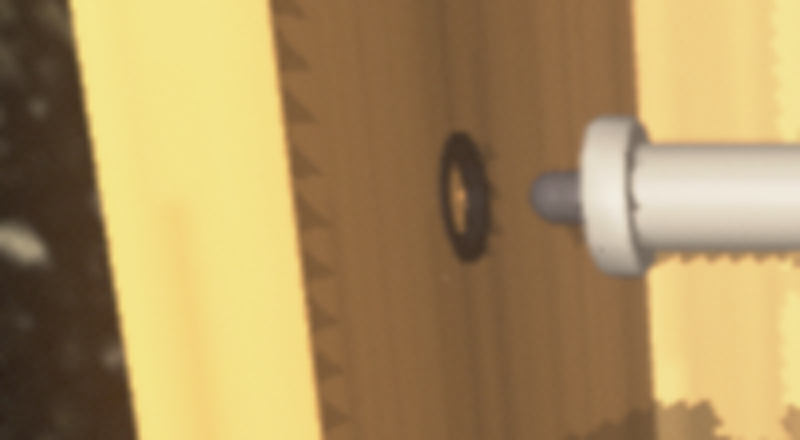

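Hole centre is at (465,196), spigot tip at (532,196) on the same axis: y aligned. Insert gently, 0.6 mm lower.

Request:
send_rows:
  steps:
    - {"dp":[0,-2,0.6],"roll":0.003,"jaw":0}
    - {"dp":[0,-5,0.6],"roll":0.003,"jaw":0}
    - {"dp":[0,-7,0.6],"roll":0.003,"jaw":0}
    - {"dp":[0,-9,0.6],"roll":0.003,"jaw":0}
    - {"dp":[0,-10,0.6],"roll":0.003,"jaw":0}

```text
time_s: 11.1
tcp_pos: [0.5572, -0.1741, 0.1134]
eef_rot: [180.0, -0.0, -116.5]
contact_force: [-0.3, 0.2, -2.0]
gripper_width: 0.0098
gripper_force: 35.0
```

Request:
send_rows:
  steps:
    - {"dp":[0,-1,0],"roll":0,"jaw":0}
    - {"dp":[0,-2,0],"roll":0,"jaw":0}
    - {"dp":[0,-3,0],"roll":0,"jaw":0}

```text
time_s: 11.48
tcp_pos: [0.5598, -0.1754, 0.1135]
eef_rot: [180.0, -0.0, -116.5]
contact_force: [-0.6, -0.5, -0.6]
gripper_width: 0.0094
gripper_force: 35.0
```

```bash
python3 -c "
from h import *
c=cap('wrist','w6'); go(jig(-.05,-.0076,.1132),JY-90)
im=c['image'][80:190,40:240]; cv2.imwrite('pics/w6b.png',cv2.resize(im,None,fx=4,fy=4,interpolation=cv2.INTER_CUBIC))
s=r.get_state();print(R.from_euler('z',-JY,degrees=True).apply(s['contact_force']))"
```

```text
t 11.525 tcp [ 0.5599 -0.1754  0.1135] [-179.99   -0.   -116.53] jig [-0.0535 -0.0059  0.1135] F [ 0.5  0.4 -1.5] w 0.0097
dp [ 1.7 -3.5  0.3] roll [-0.0001 -0.     -0.0005]
[ 0.26482038  0.59038894 -1.45858045]
```

Request:
send_rows:
  steps:
    - {"dp":[0,-0.7,0],"roll":0,"jaw":0}
    - {"dp":[0,-1.4,0],"roll":0,"jaw":0}
    - {"dp":[0,-2,0],"roll":0,"jaw":0}
    - {"dp":[0,-2,0],"roll":0,"jaw":0}

```text
time_s: 12.02
tcp_pos: [0.5616, -0.1763, 0.1134]
eef_rot: [180.0, -0.0, -116.5]
contact_force: [0.7, 0.0, -1.3]
gripper_width: 0.0096
gripper_force: 35.0
```

Request:
send_rows:
  steps:
    - {"dp":[0,-0.5,0],"roll":0,"jaw":0}
    - {"dp":[0,-1,0],"roll":0,"jaw":0}
    - {"dp":[0,-1,0],"roll":0,"jaw":0}

```text
time_s: 12.4
tcp_pos: [0.5624, -0.1767, 0.1134]
eef_rot: [180.0, 0.0, -116.5]
contact_force: [-0.1, 0.9, -0.1]
gripper_width: 0.0097
gripper_force: 35.0
```

Request:
send_rows:
  steps:
    - {"dp":[0,-0.5,0],"roll":0,"jaw":0}
    - {"dp":[0,-1,0],"roll":0,"jaw":0}
    - {"dp":[0,-1,0],"roll":0,"jaw":0}

```text
time_s: 12.78
tcp_pos: [0.5624, -0.1767, 0.1133]
eef_rot: [179.9, -0.0, -116.5]
contact_force: [-3.3, 4.4, 1.0]
gripper_width: 0.0094
gripper_force: 35.0
```

```bash
python3 -c "
from h import *
c=cap('wrist','w6'); go(jig(-.05,-.0076,.1132),JY-90)
im=c['image'][80:190,40:240]; cv2.imwrite('pics/w6b.png',cv2.resize(im,None,fx=4,fy=4,interpolation=cv2.INTER_CUBIC))"
```

```text
t 12.825 tcp [ 0.5625 -0.1767  0.1133] [ 1.7990e+02 -1.0000e-02 -1.1654e+02] jig [-0.0507 -0.006   0.1133] F [-4.4  4.1  0.9] w 0.0096
dp [ 1.6 -0.7  0.1] roll [ 0.0017 -0.0001 -0.0007]
```

View pics/w6b.png

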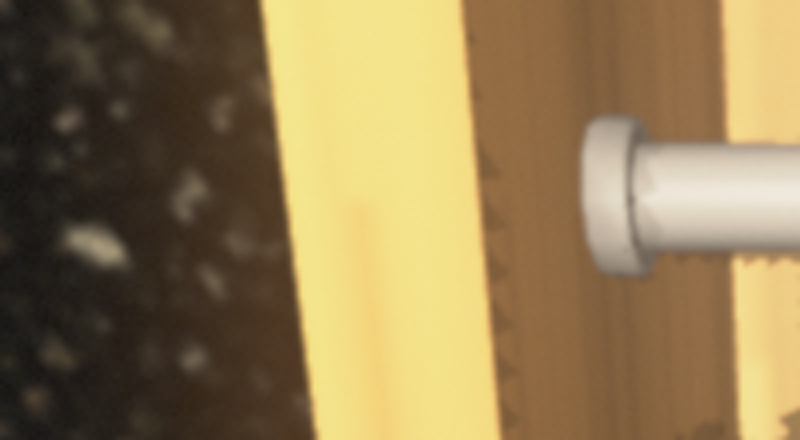

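Foot sits flush on the wood (583,195), force about 6 N. Increase the push.

Request:
send_rows:
  steps:
    - {"dp":[0,-0.4,0],"roll":0,"jaw":0}
    - {"dp":[0,-0.7,0],"roll":0,"jaw":0}
    - {"dp":[0,-0.7,0],"roll":0,"jaw":0}
    - {"dp":[0,-0.7,0],"roll":0,"jaw":0}

```text
time_s: 13.32
tcp_pos: [0.5624, -0.1768, 0.1131]
eef_rot: [179.8, -0.0, -116.5]
contact_force: [-6.8, 6.0, 3.8]
gripper_width: 0.0099
gripper_force: 35.0
```

```bash
python3 -c "
from h import *
for i in range(5):
  c=cap('scene','s7'); s=r.get_state();Z=R.from_euler('z',-JY,degrees=True);print(Z.apply(s['contact_force']).round(1),s['moment'].round(2),s['eef_rot'].round(2),tojig(s['tcp_pos']).round(4))"
```

```text
[-6.7  2.4  3. ] [ 2.22  1.93 -0.05] [ 1.7983e+02 -2.0000e-02 -1.1654e+02] [-0.0507 -0.006   0.1132]
[-7.7  1.8  3.4] [ 2.13  1.94 -0.03] [ 1.7983e+02 -2.0000e-02 -1.1654e+02] [-0.0507 -0.006   0.1131]
[-7.9  2.9  3.9] [2.13 1.91 0.02] [ 1.7983e+02 -2.0000e-02 -1.1654e+02] [-0.0507 -0.006   0.1132]
[-7.6  2.1  3.4] [2.14 1.93 0.03] [ 1.7983e+02 -2.0000e-02 -1.1654e+02] [-0.0507 -0.006   0.1131]
[-7.7  2.7  2.8] [ 2.18  1.96 -0.02] [ 1.7983e+02 -2.0000e-02 -1.1654e+02] [-0.0507 -0.006   0.1131]
```

Request:
send_rows:
  steps:
    - {"dp":[-0.2,-0.4,-0.2],"roll":0,"jaw":0}
    - {"dp":[-0.4,-0.8,-0.4],"roll":0,"jaw":0}
    - {"dp":[-0.4,-1.2,-0.5],"roll":0,"jaw":0}
    - {"dp":[-0.4,-1.2,-0.5],"roll":0,"jaw":0}
    - {"dp":[-0.4,-1.2,-0.5],"roll":0,"jaw":0}

```text
time_s: 14.2
tcp_pos: [0.5625, -0.1768, 0.1132]
eef_rot: [179.7, -0.1, -116.6]
contact_force: [-8.9, 6.7, 3.7]
gripper_width: 0.0095
gripper_force: 35.0
```

```bash
python3 -c "
from h import *
for i in range(5):
  c=cap('scene','s7'); s=r.get_state();Z=R.from_euler('z',-JY,degrees=True);print(Z.apply(s['contact_force']).round(1),s['moment'].round(2),s['eef_rot'].round(2),tojig(s['tcp_pos']).round(4))"
```

```text
[-10.3   2.7   4.9] [ 2.61  2.93 -0.01] [ 1.7970e+02 -6.0000e-02 -1.1656e+02] [-0.0507 -0.006   0.1132]
[-10.6   2.4   3.5] [2.58 3.   0.01] [ 1.7970e+02 -6.0000e-02 -1.1656e+02] [-0.0507 -0.006   0.1132]
[-11.3   2.2   3.8] [ 2.58  2.98 -0.04] [ 1.7970e+02 -6.0000e-02 -1.1656e+02] [-0.0507 -0.006   0.1132]
[-11.2   2.3   3.7] [ 2.63  2.95 -0.02] [ 1.7970e+02 -6.0000e-02 -1.1657e+02] [-0.0506 -0.006   0.1132]
[-10.5   3.1   3.9] [ 2.52  2.97 -0.02] [ 1.7971e+02 -6.0000e-02 -1.1656e+02] [-0.0506 -0.006   0.1132]
```

Request:
send_rows:
  steps:
    - {"dp":[-0.3,-0.5,-0.3],"roll":0,"jaw":0}
    - {"dp":[-0.3,-0.5,-0.3],"roll":0,"jaw":0}
    - {"dp":[-0.3,-0.5,-0.3],"roll":0,"jaw":0}
    - {"dp":[-0.3,-0.5,-0.3],"roll":0,"jaw":0}

```text
time_s: 14.95
tcp_pos: [0.5625, -0.1768, 0.1133]
eef_rot: [179.6, -0.1, -116.6]
contact_force: [-9.7, 6.4, 3.1]
gripper_width: 0.0097
gripper_force: 35.0
```

```bash
python3 -c "
from h import *
for i in range(4):
  c=cap('scene','s8'); s=r.get_state();Z=R.from_euler('z',-JY,degrees=True);print(Z.apply(s['contact_force']).round(1),s['moment'].round(2),s['eef_rot'].round(2),tojig(s['tcp_pos']).round(4))
w=cap('wrist','w8');t=cap('top','t8')
z=lambda i,a,b,c,d,W,H:cv2.resize(i[b:d,a:c],(W,H),interpolation=cv2.INTER_CUBIC)
cv2.imwrite('pics/f.png',np.hstack([z(c['image'],270,180,390,300,400,400),z(t['image'],285,150,385,250,400,400)]))"
```

```text
[-11.3   1.4   4.4] [ 2.47  3.29 -0.02] [ 1.7965e+02 -8.0000e-02 -1.1657e+02] [-0.0506 -0.006   0.1133]
[-10.6   1.7   3.9] [ 2.43  3.29 -0.01] [ 1.7964e+02 -8.0000e-02 -1.1657e+02] [-0.0506 -0.006   0.1133]
[-10.9   1.8   2.8] [2.52 3.35 0.04] [ 1.7964e+02 -8.0000e-02 -1.1657e+02] [-0.0506 -0.006   0.1132]
[-12.7   2.5   3.4] [2.49 3.3  0.03] [ 1.7964e+02 -8.0000e-02 -1.1657e+02] [-0.0506 -0.006   0.1133]
```

View pics/f.png

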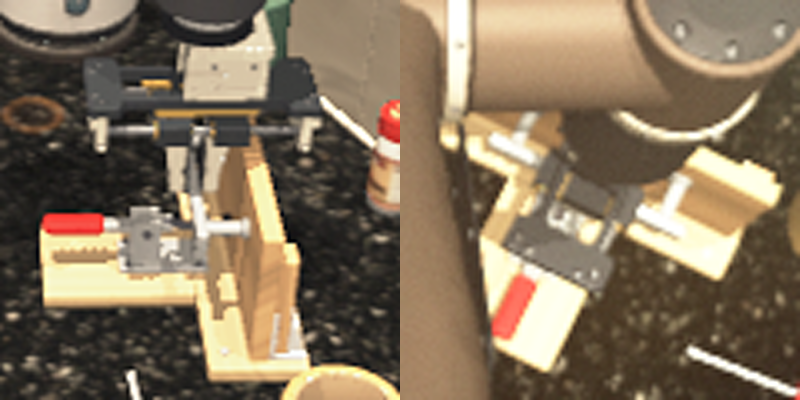

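The left view shows the foot flush at (250,228), the right view both legs on the face at (523,120) and (685,185), and the lever still down. The push is about 11.5 N and balanced. Handing in.

```bash
python3 -c "
from plant import r
print(r.close_job())"
```

```text
the job is handed in; nothing more can be done
None
```

The job is handed in: the lever is over centre and stays down, and the steel handle is fully home in both holes, still gripped with a steady push of about 11.5 N; the arm went nowhere near the screwdriver, tape roll or cup.

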